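Snap the second pipe clip onto a copper run held in the vice

ROBOT

A 6-joint arm with a two-finger parallel gripper is mounted at the origin on the work surface. World frame = base frame: x ahead of the robot, y to its left, z up, the work surface at z = 0. Lengths are in m, angles in rad, forces in N, time in s.
With the tool pointing down it reaches from about 0.35 to 0.775 m from the base axis. Payload 7.3 kg.
Tool frame: the origin (TCP) lies between the finger pads; the fingertips stand 8 mm ahead of it and the grasp point (between the pads) lies 11 mm behind it (robot.nose_length is the distance from the TCP to the fingertips, in m); z points along the fingers, y is the line along which they close (so a half turn about z gives the same grasp; the last joint's range is limited). The gripper opens to 92 mm and grips with 3 to 60 N. Pads are 19 mm wide; open, the fingers measure 130 mm over their backs; the gripper's body (75 mm by 190 mm) begins 47 mm behind the grasp point.
Start: joints at [-1.447, 0.342, 1.524, -0, 1.275, -0.146], TCP at [0.14, -0.506, 0.235] pointing down, gripper open.
Joint ranges: [-2.53, 2.53], [-0.77, 2.02], [0.04, 2.7], [-1, 4.14], [0.28, 2.66], [-3.11, 3.11]. Speed limits (rad/s): [2.57, 2.57, 3.14, 3.14, 3.14, 3.14].

INTERFACE

Orientations are given as [roll, pitch, yaw] about the fixed x, y, z axes, in that order (R = Rz(yaw) Ry(pitch) Rx(roll)).
In Python, from cell import robot gives the robot as it stands. The module is installed in compiled form; this text tells all that it offers.
- The arm moves only by the shell command python3 -m jog 'ROWS' [FORCE]. ROWS is JSON, a list that holds one entry, the list of rows, each a list of 5 numbers: the gripper's target within -1 to 1 (fully open at 1, half-way at 0, shut at -1), then the shift along the tool's x, y, z in m, then the turn about the tool's z in rad. A call has 1 to 5 rows; each row is the pose to reach, as a shift and turn from the pose commanded when the call began, along the tool's axes at that moment; what a row does not reach only later rows make up. A row lasts 1/12 s, in which the tool goes at most 41.7 mm and 7.16 degrees, less where a joint would pass 70% of its speed; a pose out of reach is approached as far as the arm can. A call with a gripper value outside its range is refused whole. The fingers move at their own pace and stop on an object; FORCE is the grip in N (left out, the last holds). Time passes only in rows, so rows that repeat a pose let the fingers close. It gives the time, the measured TCP pose, the force, the opening and the grip force at its end, in the units of the state.
- robot.observe(): the state, without advancing time (a new reading comes with each control period).
- robot.read_camera(name): name is "scene" or "top"; returns the picture (400x640x3 uint8, red, green, blue); there is no depth.
- robot.camera_model(name): a dict with "camera_matrix" (3x3 intrinsics, pixels), "position" and "attitude" of the camera in the world. Camera axes: x right, y down, z forward; pixel columns grow to the right and rows downward; lengths in m; the calibration is good to about 2 mm. A picture is of the moment at which its call begins. camera_model takes no time and is no camera call.
- robot.hand_in(): hands the job in; it is judged then, once.
The state is a dict: "time": time; "qpos": joint angles; "qvel": joint speeds; "joint_efforts": joint torques, N m; "tool_pos": TCP position; "tool_rot": TCP orientation; "contact_force": force on the tool from outside, world axes, zero at the start; "torque": the same for the moment, N m; "opening": finger opening in m; "grip_force": force on a finger pad.
Only numpy, scipy, OpenCV 4.12 (cv2) and the standard library are available. Lean on these libraries where they do the work, as an engineer would, in place of code of your own. Each camera call takes 0.05 s, during which the arm holds its last target. There are 200 camera calls.

TASK

This copper pipe run will be screwed up under a ceiling, so its clips sit on it base up: take the loose white pipe clip from the bench, push it straight down over the tube held in the vice until both arms snap past the tube and it sits fully home, base up and level like the clip already on the other leg. Then slide it along the tube until it is snug against the brass nut of the elbow, and let go. Go gently: the tube gives in its rubber jaws and must not be pushed down much further than the snap takes, the elbow is only pushed on dry and must not be driven along, and the other things on the bench stay where they are.

Things in the scene. Friction and masses are not known exactly. Their poses are not given: they have to be found in the camera images.
- clip: Loose white plastic pipe clip for 22 mm tube, about 22 g; at first it stands on the bench on its two arm tips, base up. Origin: middle of its bore's axis, 14 mm above the bench at first. y along the bore, z up through the base, x across; the same after half a turn about z. 20 mm long in y, 43 mm tall. Home on a tube, its origin lies on the tube's axis; sliding it along then takes about 1 to 4 N.
- clip_top (a point): Centre of the clip's flat top (its screw hole), z = +29 mm from the clip's origin, same axes. The base is a block 42 mm wide in x, 20 mm in y, from z = +16 to +29 mm from the clip's origin: hold it by its x faces. The web and saddle below it are 24 mm wide. The arms are 30 mm wide over all, 36 mm when sprung open, so fingers on the base's x faces may reach down beside them.
- clip_mouth (a point): Middle of the clip's mouth, between its arm tips, z = -14 mm from the clip's origin, same axes. Lips 16 mm apart, flaring to 24 mm at the tips. On a 22 mm tube the push starts with the clip's origin 14 mm above the tube's axis and grows to 14 to 20 N (friction varies) at 10 to 12 mm above the axis of the tube as then pressed down; then the clip jumps home. Held still, the hand feels the push drop at once by some 4 to 8 N as a sprung tube rises into it.
- nut_face (a point): Centre of the end face, towards the vice, of the elbow's brass hexagon nut (33 mm across flats, 37 over corners, 18 long), on the tube's axis, about 150 mm above the bench. y along the tube away from the vice, z up, x along the second leg. Clip home: its origin at y = -10 mm, x = z = 0 here. The second leg leaves at y = +45 mm along +x with the first clip, base up, snug against its own nut.
- jaw_edge (a point): On the tube's axis where it leaves the vice's jaws; same axes as the vice. From here the straight 22 mm copper tube runs 250 mm along y to the nut of the elbow. A brass ball valve, 67 mm long, 37 mm thick, with a wing handle on top (37 mm above the axis), sits in it from y = 110 to 177 mm; the last 73 mm before the elbow's nut are bare tube, the place for the clip.
- tube (a joint): How far the tube is levered down, rad: near 0 when let alone, growing as it is pushed down. The jaws are rubber: the tube turns about jaw_edge like a spring of about 37 N m per rad. 215 mm out that is some 1.25 mm per N, so 18 to 24 mm (0.08 to 0.11 rad) before the clip snaps on there. It springs back when let off, but over 0.135 rad it is bent for good.
- vice: Blue bench vice, bolted down, holding the tube. Origin on the bench under the middle of the jaws; y along the tube towards the elbow, x away from the robot. Jaws 105 mm long in y, tops 173 mm above the bench, tube's axis 150 mm above it. Reaches from x = -150 mm to the handle at x = +250 mm, the handle 110 mm to each side.
- elbow (a joint): How far the elbow has been driven along the tube, away from the vice, in m; 0 at first. It is pushed on dry, its nut not tightened: about 12 N along the tube starts to move it.
- flux_tin: Bystander: round aluminium tin, 63 mm in diameter, 36 mm high, on a heat mat 8 mm thick (150 mm in x, 280 mm in y, middle at x = 0.64, y = 0.24 m). Origin under its centre.
- torch: Bystander: brazing torch lying on the heat mat, brass with a dark wooden handle, 235 mm long along its y, 33 mm high. Origin at its underside near its middle.
- tee: Bystander: loose copper tee fitting on the bench, 56 mm long, 25 mm high. Origin under its middle.
There are look-alikes about, which are no part of the job. Several things look just like the clip: the one meant starts farthest to the robot's right.

How it is judged:
On the way:
1. the clip is snapped over the tube: its bore's axis within 2 mm of the tube's (x of clip in the frame of nut_face between -0.002 and 0.002 m and z of clip in the frame of nut_face between -0.002 and 0.002 m and angle between the y axis of clip and the y axis of nut_face, either way round below 0.1 rad and y of clip in the frame of nut_face below -0.008 m), for 0.2 s.
At the end, for the whole second after the job is handed in: The clip sits on the tube with its bore's axis within 2 mm of the tube's and parallel to it within 0.1 rad, base up and level within 0.12 rad, its end face no more than 1.8 mm from the nut's face, at rest and released; the elbow is within 2 mm of where it was on the tube (x of clip in the frame of nut_face between -0.002 and 0.002 m and z of clip in the frame of nut_face between -0.002 and 0.002 m and angle between the y axis of clip and the y axis of nut_face, either way round below 0.1 rad and y of clip in the frame of nut_face between -0.0118 and -0.0085 m and angle between clip's own z axis and vertical below 0.12 rad and linear speed of clip below 0.01 m/s and value of joint elbow below 0.002 m); the robot touches nothing.
It fails at once if the tube is levered down by more than 0.135 rad in the vice's jaws (value of joint tube above 0.135 rad).
It fails at once if the elbow is driven more than 2 mm along the tube (value of joint elbow above 0.002 m).
It fails at once if the flux tin is moved more than 20 mm (distance of flux_tin from where it was at the start of the episode above 0.02 m).
It fails at once if the torch is moved more than 20 mm (distance of torch from where it was at the start of the episode above 0.02 m).
It fails at once if the tee is moved more than 20 mm (distance of tee from where it was at the start of the episode above 0.02 m).
It also fails if it takes over 58 s, if anything falls off the work surface, if the arm or the gripper's body presses on something with over 40 N, if the wrist force passes 120 N, or if a joint passes its speed limit or range.

## Working session

There is one attempt and no reset: what is moved stays moved. The work goes in short steps, Python scripts to look and compute and a shell command to move; the robot and the scene stay as the last step left them, time stands still between calls to the robot, and variables do not carry over. Pictures are saved under pics/ and viewed, at most 10 in all, crops included, and the job is handed in when it is done.

```bash
mkdir -p pics; python3 - <<'E'
from cell import robot
import cv2
for n in("scene","top"):
    im=robot.read_camera(n); cv2.imwrite(f"pics/{n}0.png",im[:,:,::-1]); m=robot.camera_model(n); print(n,m)
s=robot.observe(); print(s)
E
```

```text
scene {'camera_matrix': array([[495.07690851,   0.        , 312.6384314 ],
       [  0.        , 495.07690851, 195.91889601],
       [  0.        ,   0.        ,   1.        ]]), 'position': array([0.83908226, 0.54540179, 0.93150852]), 'attitude': array([-2.46568524,  0.01610797,  2.60096524])}
top {'camera_matrix': array([[373.38167929,   0.        , 316.99424859],
       [  0.        , 373.38167929, 203.91762547],
       [  0.        ,   0.        ,   1.        ]]), 'position': array([ 0.34214879, -0.0352278 ,  1.00703216]), 'attitude': array([-2.93187265e+00,  5.32926503e-04, -1.47290086e+00])}
{'time': 0.1, 'qpos': array([-1.44698646e+00,  3.42645186e-01,  1.52489800e+00, -7.62433032e-06,
        1.27537553e+00, -1.46015720e-01]), 'qvel': array([-0.00182179, -0.00075024, -0.00193256, -0.00090781, -0.00039215,
        0.00101868]), 'joint_efforts': array([ 3.31514180e-03, -4.32002699e+01, -2.44694406e+01,  7.20115146e-02,
        5.26158081e-02, -5.59295825e-05]), 'tool_pos': array([ 0.13991528, -0.5056654 ,  0.23412672]), 'tool_rot': array([-3.14027965e+00, -1.85724140e-04,  2.69827691e-01]), 'contact_force': array([-0.79639058,  0.62797243, -0.18759723]), 'torque': array([-0.00046766, -0.01911679, -0.03698505]), 'grip_force': 0.0, 'opening': 0.09155898346702984}
```

View pics/scene0.png

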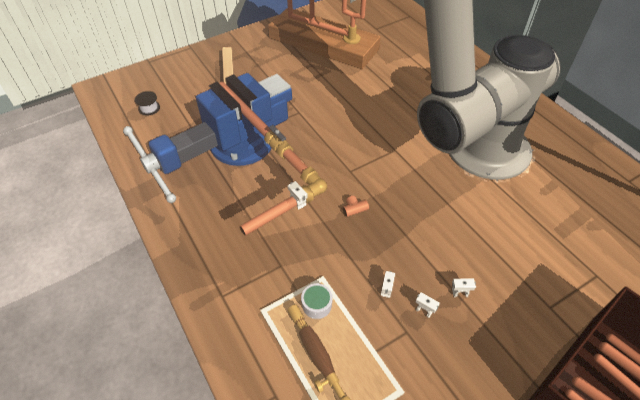

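View pics/top0.png

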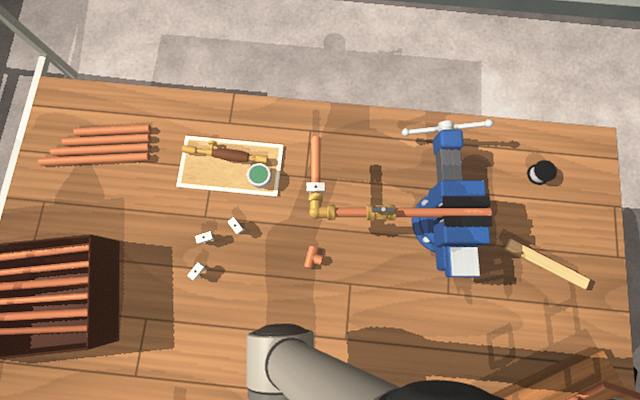

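The top view shows three loose clips, at (235,226), (204,237) and (196,270). The first is farthest right (-y). The tube runs from the vice at (490,212) to the nut at about (333,212), with the valve at (383,212). Next I'll enlarge the crops.

```bash
cat > h.py <<'E'
import numpy as np,cv2
from scipy.spatial.transform import Rotation as R
from cell import robot
def cam(n):
    m=robot.camera_model(n); return m["camera_matrix"],np.array(m["position"]),R.from_euler("xyz",m["attitude"]).as_matrix()
def ray(n,uv):
    K,p,A=cam(n); d=A@np.linalg.inv(K)@np.array([uv[0],uv[1],1.]); return p,d/np.linalg.norm(d)
def plane(n,uv,z):
    p,d=ray(n,uv); return p+d*(z-p[2])/d[2]
def proj(n,P):
    K,p,A=cam(n); q=K@(A.T@(np.array(P)-p)); return q[:2]/q[2]
def tri(a,b):
    p,d=ray("scene",a); q,e=ray("top",b)
    s=np.linalg.lstsq(np.c_[d,-e],q-p,rcond=None)[0]
    return (p+d*s[0]+q+e*s[1])/2, np.linalg.norm(p+d*s[0]-q-e*s[1])
E
python3 - <<'E'
from h import *
t=cv2.imread("pics/top0.png"); s=cv2.imread("pics/scene0.png")
for n,im in(("top",t),("scene",s)):
    h=cv2.cvtColor(im,cv2.COLOR_BGR2HSV); m=((h[:,:,1]<40)&(h[:,:,2]>190)).astype(np.uint8)
    k,l,st,c=cv2.connectedComponentsWithStats(m)
    for i in range(1,k):
        if 30<st[i,4]<400:
            r=cv2.minAreaRect(np.argwhere(l==i)[:,::-1].astype(np.float32)); print(n,st[i],c[i].round(1),r,plane(n,c[i],.043).round(4))
a=cv2.resize(t[170:250,190:400],None,fx=3.8,fy=3.8,interpolation=cv2.INTER_CUBIC)
b=cv2.resize(s[120:320,230:450],None,fx=2.9*.5,fy=2.9*.5,interpolation=cv2.INTER_CUBIC)
w=max(a.shape[1],b.shape[1]); P=lambda x:cv2.copyMakeBorder(x,0,0,0,w-x.shape[1],0)
cv2.imwrite("pics/c.png",np.vstack([P(a),P(b)])[:600]); 
E
```

```text
top [ 67  35  10  30 106] [71.7 50.2] ((72.0769271850586, 49.384613037109375), (4.03446626663208, 29.819969177246094), 15.255120277404785) [0.9296 0.7364 0.043 ]
top [  7  55  18  14 116] [14.6 62.9] ((15.95122241973877, 61.439022064208984), (17.448184967041016, 12.147468566894531), 6.34019136428833) [0.8736 0.8901 0.043 ]
top [351  60   9  10  34] [354.6  63.7] ((354.3000183105469, 64.60000610351562), (7.273237705230713, 7.905693531036377), 18.43494987487793) [ 0.9661 -0.082   0.043 ]
top [48 63 13 10 56] [52.6 68.9] ((52.70589065551758, 70.17647552490234), (13.449687957763672, 7.375635623931885), 40.601295471191406) [0.8655 0.7769 0.043 ]
top [244  68  41  28 377] [269.   84.1] ((265.5000305175781, 86.5), (24.59674644470215, 40.696434020996094), 63.43495178222656) [0.8784 0.1546 0.043 ]
top [435  78   9   8  36] [440.3  80.9] ((439.0, 81.5), (7.0, 8.0), 90.0) [ 0.9357 -0.3282  0.043 ]
top [454 119  38   9 167] [474.  123.9] ((472.4427490234375, 123.28458404541016), (6.220127582550049, 37.36064147949219), 85.42607879638672) [ 0.8137 -0.4246  0.043 ]
top [402 121  49  14 250] [429.2 
[... 2518 characters left out ...]
828125), (26.317867279052734, 13.489975929260254), 65.55604553222656) [ 0.5094 -0.0951  0.043 ]
scene [ 44 184   9  10  37] [ 48.1 187.6] ((47.486297607421875, 187.369873046875), (6.788386821746826, 9.48033332824707), 20.556045532226562) [ 1.0025 -0.4225  0.043 ]
scene [381 271  14  26 206] [387.6 283.4] ((387.55877685546875, 283.7352600097656), (9.436476707458496, 24.621610641479492), 12.528807640075684) [0.4724 0.1995 0.043 ]
scene [454 279  22  17 233] [463.8 284.9] ((464.5, 287.0), (16.0, 21.0), 90.0) [0.3447 0.2815 0.043 ]
scene [417 293  22  19 189] [427.7 301.3] ((427.5440979003906, 301.42645263671875), (22.29481315612793, 9.775419235229492), 30.963754653930664) [0.4291 0.2722 0.043 ]
```

View pics/c.png

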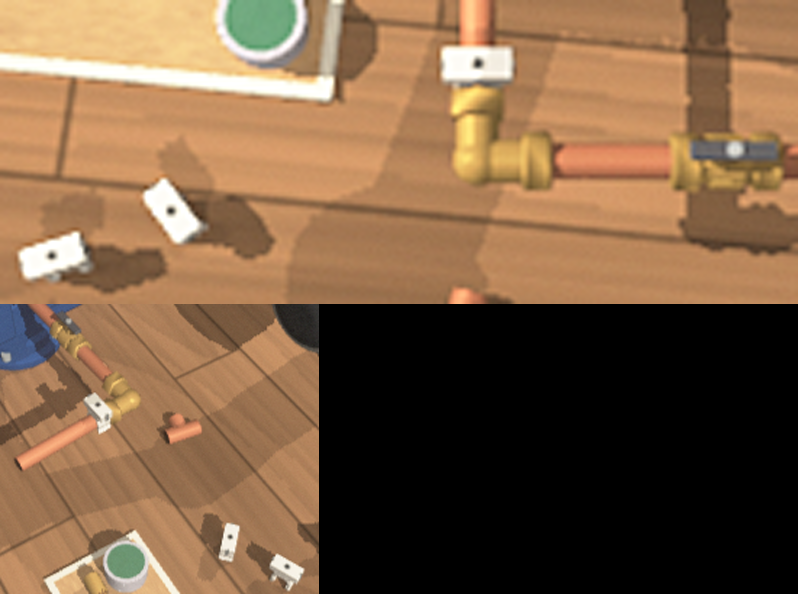

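The close-up shows the target clip's screw hole at about (235,225.5) in top and (388,281) in scene. In the top picture the nut face is at column 335 and the bare tube spans columns 335–367.

```bash
python3 - <<'E'
from h import *
t=cv2.imread("pics/top0.png"); s=cv2.imread("pics/scene0.png")
# clip
h=cv2.cvtColor(t,cv2.COLOR_BGR2HSV)
m=((h[:,:,1]<60)&(h[:,:,2]>150)).astype(np.uint8); m[:210]=0;m[240:]=0;m[:,:222]=0;m[:,250:]=0
pts=np.argwhere(m)[:,::-1].astype(float); print("top px",len(pts))
W=np.array([plane("top",p,.043)[:2] for p in pts]); c=W.mean(0); e,v=np.linalg.eigh(np.cov((W-c).T)); d=v[:,1]
r=cv2.minAreaRect(W.astype(np.float32)*1000); print("clip",c,np.sqrt(e*12),"long dir",np.degrees(np.arctan2(d[1],d[0])),r)
print("hole",plane("top",(235,225.5),.043),plane("scene",(388.3,281),.043),tri((388.3,281),(235,225.5)))
# tube, copper columns in top
for n,im,cols in(("top",t,range(340,364,3)),):
    hh=cv2.cvtColor(im,cv2.COLOR_BGR2HSV)
    for x in cols:
        col=im[196:230,x].astype(int); print(x,[tuple(q) for q in hh[203:222,x]][::2] if x==340 else "")
# print profile along axis
print("row",[tuple(h[212,x]) for x in range(326,342)]); print([tuple(h[212,x]) for x in range(362,372)])
print("scene hsv"); hs=cv2.cvtColor(s,cv2.COLOR_BGR2HSV)
for y in (150,156,162): print(y,[(x,*hs[y,x]) for x in range(272,306,2)])
E
```

```text
top px 138
clip [0.46880598 0.19326511] [0.02186252 0.04436169] long dir -136.20031509214695 ((468.8187255859375, 193.50973510742188), (44.066200256347656, 21.529651641845703), 43.758304595947266)
hole [0.46816265 0.19253063 0.043     ] [0.46796759 0.19584062 0.043     ] (array([0.46767272, 0.19398149, 0.04014007]), np.float64(0.0023172466817806396))
340 [(np.uint8(13), np.uint8(131), np.uint8(187)), (np.uint8(14), np.uint8(127), np.uint8(191)), (np.uint8(13), np.uint8(138), np.uint8(189)), (np.uint8(9), np.uint8(147), np.uint8(222)), (np.uint8(10), np.uint8(143), np.uint8(230)), (np.uint8(9), np.uint8(144), np.uint8(223)), (np.uint8(10), np.uint8(143), np.uint8(177)), (np.uint8(13), np.uint8(128), np.uint8(191)), (np.uint8(13), np.uint8(129), np.uint8(215)), (np.uint8(13), np.uint8(129), np.uint8(218))]
343 
346 
349 
352 
355 
358 
361 
row [(np.uint8(19), np.uint8(144), np.uint8(226)), (np.uint8(20), np.uint8(142), np.uint8(239)), (np.uint8(19), np.uint8(149), np.uint8(222)), (np.uint8(18), np.uint8(146), np.uint8(175)), (np.uint8(19), np.uint8(147), np.uint8(191)), (np.uint8(18),
[... 2868 characters left out ...]
nt8(13), np.uint8(115), np.uint8(124)), (280, np.uint8(13), np.uint8(120), np.uint8(159)), (282, np.uint8(13), np.uint8(120), np.uint8(168)), (284, np.uint8(13), np.uint8(121), np.uint8(167)), (286, np.uint8(13), np.uint8(121), np.uint8(166)), (288, np.uint8(12), np.uint8(121), np.uint8(158)), (290, np.uint8(10), np.uint8(126), np.uint8(132)), (292, np.uint8(10), np.uint8(137), np.uint8(166)), (294, np.uint8(9), np.uint8(136), np.uint8(184)), (296, np.uint8(9), np.uint8(135), np.uint8(198)), (298, np.uint8(10), np.uint8(138), np.uint8(202)), (300, np.uint8(10), np.uint8(137), np.uint8(197)), (302, np.uint8(11), np.uint8(128), np.uint8(195)), (304, np.uint8(12), np.uint8(123), np.uint8(154))]
```

```bash
python3 - <<'E'
from h import *
def line(n,im,roi):
    h=cv2.cvtColor(im,cv2.COLOR_BGR2HSV); x0,x1,y0,y1=roi
    m=((h[:,:,0]<=11)&(h[:,:,1]>122)).astype(np.uint8); z=np.zeros_like(m); z[y0:y1,x0:x1]=m[y0:y1,x0:x1]
    k,l,st,c=cv2.connectedComponentsWithStats(z); i=1+st[1:,4].argmax()
    p=np.argwhere(l==i)[:,::-1].astype(np.float32); print(n,st[i])
    v=cv2.fitLine(p,cv2.DIST_L2,0,.01,.01).ravel()
    return v[2:],v[:2],p
for n,roi in(("top",(334,369,200,226)),("scene",(272,318,140,180))):
    c,d,p=line(n,cv2.imread(f"pics/{n}0.png"),roi)
    A=plane(n,c,.15);B=plane(n,c+d*10,.15); w=(B-A)[:2]; w/=np.linalg.norm(w); w*=np.sign(w[1])
    print(n,"centre",A.round(4),"dir deg",np.degrees(np.arctan2(w[1],w[0])))
    P=np.array([plane(n,q,.15)[:2] for q in p]); a=(P-A[:2])@w; print(" ends y along",a.min(),a.max(),"width",(np.abs((P-A[:2])@[w[1],-w[0]])).max()*2, "x at y=-.08:",A[0]+w[0]/w[1]*(-.08-A[1]))
print("nut face top",plane("top",(335.2,212),.16),"valve end",plane("top",(366.6,212),.16),"first clip hole",plane("top",(190+478/3.8,170+63/3.8),.179))
E
```

```text
top [336 208  30   9 270]
top centre [ 0.5121 -0.0967  0.15  ] dir deg 95.60318583473864
 ends y along -0.034121830301551984 0.03396872134224919 width 0.01906159659881683 x at y=-.08: 0.5104402010855588
scene [284 149  24  25 254]
scene centre [ 0.5101 -0.1026  0.15  ] dir deg 95.31866911295684
 ends y along -0.03573317155696593 0.03752652567279739 width 0.02436333403487209 x at y=-.08: 0.5079883248553105
nut face top [ 0.50664924 -0.0608519   0.16      ] valve end [ 0.51372672 -0.13299237  0.16      ] first clip hole [ 0.55763913 -0.01084905  0.179     ]
```

```bash
python3 -m jog '[[[1,0,0,-0.04,0],[1,0.04,0,-0.07,0],[1,0.08,0,-0.07,0],[1,0.12,-0.02,-0.07,0],[1,0.15,-0.05,-0.07,0]]]'
```

```text
time: 0.52
tool_pos: [0.2689, -0.4248, 0.3044]
tool_rot: [3.141, -0.001, 0.269]
contact_force: [0.4, -0.2, 0.1]
opening: 0.0922
grip_force: 0.0
```

```bash
python3 -m jog '[[[1,0.022,-0.0334,0,0],[1,0.044,-0.067,0,0],[1,0.066,-0.100,0,0],[1,0.088,-0.134,0,0],[1,0.11,-0.167,0,0]]]' | sed -n 1,4p
python3 -m jog '[[[1,0.022,-0.0334,0,0],[1,0.044,-0.067,0,0],[1,0.066,-0.100,0,0],[1,0.088,-0.134,0,0],[1,0.11,-0.167,0,0]]]'| sed -n 1,4p
python3 -m jog '[[[1,0.022,-0.0334,0,0],[1,0.044,-0.067,0,0],[1,0.066,-0.100,0,0],[1,0.088,-0.134,0,0],[1,0.11,-0.167,0,0]]]'| sed -n 1,4p
python3 -m jog '[[[1,0.022,-0.034,0,-0.12],[1,0.027,-0.041,0,-0.24],[1,0.027,-0.041,0,-0.36],[1,0.027,-0.041,0,-0.48],[1,0.027,-0.041,0,-0.6]]]'| sed -n 1,4p
python3 -m jog '[[[1,0,0,0,-0.12],[1,0,0,0,-0.24],[1,0,0,0,-0.36],[1,0,0,0,-0.48],[1,0,0,0,-0.6]]]'| sed -n 1,4p
python3 -m jog '[[[1,0,0,0,-0.12],[1,0,0,0,-0.24],[1,0,0,0,-0.36],[1,0,0,0,-0.48],[1,0,0,0,-0.6]]]'| sed -n 1,4p
python3 -m jog '[[[1,0,0,0,-0.12],[1,0,0,0,-0.24],[1,0,0,0,-0.265],[1,0,0,0,-0.265],[1,0,0,0,-0.265]]]'| sed -n 1,4p
```

```text
time: 0.93
tool_pos: [0.3283, -0.2323, 0.3044]
tool_rot: [-3.141, 0.0, 0.269]
contact_force: [-0.0, 0.0, 0.2]
time: 1.35
tool_pos: [0.3897, -0.042, 0.3046]
tool_rot: [3.142, 0.0, 0.27]
contact_force: [0.9, -0.2, -0.6]
time: 1.77
tool_pos: [0.4512, 0.1484, 0.3045]
tool_rot: [3.142, 0.0, 0.27]
contact_force: [1.5, -0.6, 0.7]
time: 2.18
tool_pos: [0.4662, 0.1934, 0.304]
tool_rot: [-3.141, 0.001, 0.877]
contact_force: [0.0, 0.1, -0.5]
time: 2.6
tool_pos: [0.4662, 0.1928, 0.3042]
tool_rot: [-3.141, 0.0, 1.476]
contact_force: [0.2, 0.5, -0.7]
time: 3.02
tool_pos: [0.4662, 0.1928, 0.3042]
tool_rot: [-3.141, -0.0, 2.076]
contact_force: [0.0, 0.3, -0.4]
time: 3.43
tool_pos: [0.4663, 0.1928, 0.3044]
tool_rot: [-3.141, -0.0, 2.333]
contact_force: [0.2, -0.3, -0.5]
```

```bash
python3 -m jog '[[[1,-0.001,0.002,0.04,0],[1,-0.001,0.002,0.08,0],[1,-0.001,0.002,0.12,0],[1,-0.001,0.002,0.16,0],[1,-0.001,0.002,0.20,0]]]' | sed -n 1,4p
python3 -m jog '[[[1,0,0,0.03,0],[1,0,0,0.055,0],[1,0,0,0.07,0],[1,0,0,0.079,0],[1,0,0,0.079,0]]]' 
python3 -c "
from h import *
a=robot.read_camera('top')[195:260,200:280,::-1]; b=robot.read_camera('scene')[245:325,350:430,::-1]
cv2.imwrite('pics/g.png',np.hstack([cv2.resize(a,(400,325)),cv2.resize(b,(325,325))]))"
```

```text
time: 3.85
tool_pos: [0.4683, 0.1935, 0.1031]
tool_rot: [3.141, 0.0, 2.333]
contact_force: [2.1, 0.0, -1.2]
time: 4.27
tool_pos: [0.4675, 0.1932, 0.0239]
tool_rot: [-3.138, -0.002, 2.334]
contact_force: [-1.0, -0.4, 0.2]
opening: 0.0917
grip_force: 0.0
```

View pics/g.png

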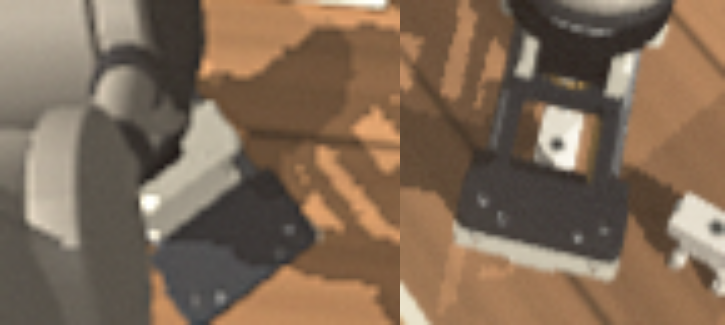

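The scene crop, right half, shows the clip standing between the open fingers, with its hole at about (557,145) in the crop. Close on it.

```bash
python3 -m jog '[[[0,0,0,0,0],[0,0,0,0,0],[-0.2,0,0,0,0],[-1,0,0,0,0],[-1,0,0,0,0]]]' 50
python3 -m jog '[[[-1,0,0,0,0],[-1,0,0,0,0],[-1,0,0,0,0],[-1,0,0,0,0]]]' 50
python3 -m jog '[[[-1,0,0,-0.03,0],[-1,0,0,-0.07,0],[-1,0,0,-0.11,0],[-1,0,0,-0.15,0],[-1,0,0,-0.19,0]]]' 50
```

```text
time: 4.78
tool_pos: [0.4688, 0.1936, 0.0261]
tool_rot: [3.141, 0.001, 2.335]
contact_force: [0.2, -0.3, 0.4]
opening: 0.0632
grip_force: 0.0
time: 5.12
tool_pos: [0.4686, 0.1935, 0.0256]
tool_rot: [-3.141, 0.0, 2.335]
contact_force: [0.2, 0.1, 0.2]
opening: 0.0417
grip_force: 50.0
time: 5.53
tool_pos: [0.468, 0.1934, 0.2176]
tool_rot: [-3.141, -0.0, 2.335]
contact_force: [1.2, 0.5, -0.3]
opening: 0.0416
grip_force: 50.0
```

```bash
python3 -m jog '[[[-1,-0.02,-0.014,-0.03,0],[-1,-0.052,-0.036,-0.045,0],[-1,-0.084,-0.059,-0.045,0],[-1,-0.116,-0.082,-0.045,0],[-1,-0.148,-0.105,-0.045,0]]]' 50 | sed -n 2,3p
python3 -m jog '[[[-1,-0.032,-0.023,0,0.12],[-1,-0.064,-0.045,0,0.24],[-1,-0.085,-0.060,0,0.36],[-1,-0.095,-0.067,0,0.48],[-1,-0.095,-0.067,0,0.6]]]' 50| sed -n 2,3p
python3 -m jog '[[[-1,0,0,0.01,0.068],[-1,0,0,0.02,0.068],[-1,0,0,0.02,0.068]]]' 50
python3 -c "
from h import *
a=robot.read_camera('top')[:,:,::-1]; b=robot.read_camera('scene')[:,:,::-1]
cv2.imwrite('pics/t1.png',a);cv2.imwrite('pics/s1.png',b)
cv2.imwrite('pics/p.png',np.hstack([cv2.resize(a[170:250,290:390],(400,320),interpolation=2),cv2.resize(b[100:220,240:360],(400,400),interpolation=2)[:320]]) if 0 else np.vstack([cv2.resize(a[170:250,290:390],(375,300),interpolation=2),cv2.resize(b[110:210,240:365],(375,300),interpolation=2)]))"
```

```text
tool_pos: [0.495, 0.0125, 0.2612]
tool_rot: [3.141, 0.001, 2.335]
tool_pos: [0.5126, -0.104, 0.2602]
tool_rot: [-3.141, 0.001, 1.725]
time: 6.62
tool_pos: [0.5113, -0.1006, 0.2384]
tool_rot: [-3.138, -0.002, 1.669]
contact_force: [-0.1, 0.8, 0.9]
opening: 0.0417
grip_force: 50.0
```

View pics/p.png

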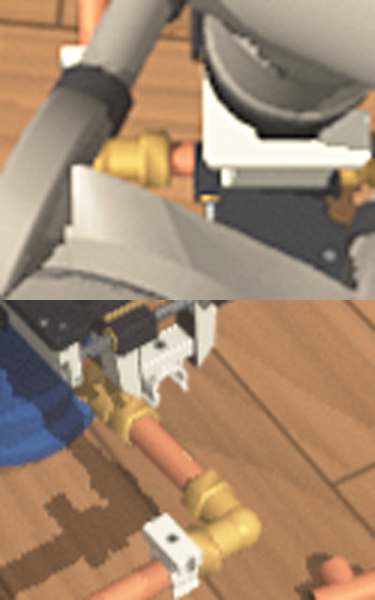

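The lower, scene half shows the clip held level with its base up. Its hole is at about (172,334) in the crop, which is full-scene pixel (297.3,121.3).

```bash
python3 - <<'E'
from h import *
b=cv2.imread("pics/s1.png")
h=cv2.cvtColor(b,cv2.COLOR_BGR2HSV)
z=.2384-.0116+.029
print("proj",proj("scene",(.5113,-.1006,z)))
g=cv2.cvtColor(b,cv2.COLOR_BGR2GRAY)[114:130,284:312]; print(g)
for p in((297.3,121.3),): print(plane("scene",p,z))
# old picture: first clip's hole, scene & top
print("first clip hole scene",plane("scene",(240+172/3,110+238/3),.179))
E
```

```text
proj [292.14658227 124.91537762]
[[ 63  66  66  66  68  67  71  91 147 142 131 123  99 111  97  70  55  56
   54  68  96 191 219 222 223 222 222 222]
 [ 65  68  69  66  64  66  72  78 128 127  98 109 120 125  99  60  55  51
   54  53  79 190 221 222 224 223 222 208]
 [ 66  66  63  71  74  72  66  71  93 109 119 124 132 140  98  61  56  55
   54  55  69 188 220 223 224 222 223 208]
 [ 65  68  74  72  72  69  59  66  91 116 130 132 138 135 112  66  55  56
   53  51  66 176 217 224 221 223 223 209]
 [ 76  74  75  75  71  68  68  68  97 133 134 135 135 160 224 126  65  55
   55  55  67 167 217 222 221 222 223 207]
 [ 77  73  72  66  69  69  68  69  99 132 134 158 227 208 235 198 130  67
   58  53  63 167 218 222 222 222 222 199]
 [ 70  67  62  66  66  67  69  70  96 155 226 209 235 223 221 219 188 139
   72  55  63 167 217 222 224 223 223 194]
 [ 70  67  69  69  68  66  68  66  97 197 234 223 220 220 221 221 215 190
  122  64  63 168 219 223 221 223 223 190]
 [ 66  67  69  67  67  69  67  67 121 212 221 221 221 220 221 221 222 216
  198 150  83 158 218 223 222 223 223 185]
 [ 69  66  67 
[... 203 characters left out ...]
223 224 221 182]
 [ 68  69  89 172 194 219 221 158 103  84 123 180 220 224 219 241 230 239
  231 230 157 137 216 223 224 222 195 160]
 [114 173 137 214 223 221 223 205 179 168 191 212 219 237 230 239 233 229
  228 227 156 138 216 221 223 211 149 119]
 [191 220 140 215 222 223 222 224 220 217 218 238 239 237 233 228 228 227
  228 227 144 123 214 223 223 185 134 108]
 [220 221 146 217 223 226 224 225 219 237 240 235 239 230 229 228 228 227
  192 167  99 113 215 223 204 157 139 124]
 [222 223 158 219 224 224 224 235 236 236 239 227 227 229 228 226 225 185
  116  65  60  99 215 213 167 141 141 137]]
[ 0.4974424  -0.10424536  0.2558    ]
first clip hole scene [ 0.5559594  -0.00841759  0.179     ]
```

```bash
python3 - <<'E'
from h import *
z=.2558
for p in((292.9,124.5),(292.7,124.7)): print(plane("scene",p,z)-[.5113,-.1006,z])
s=cv2.imread("pics/scene0.png"); g=cv2.cvtColor(s,cv2.COLOR_BGR2GRAY)
# tube edges across, in the scene: project axis pts + perpendicular, show profile in mm of perpendicular horizontal offset
u=np.array([np.cos(np.radians(95.5)),np.sin(np.radians(95.5)),0]); x=np.array([u[1],-u[0],0])
for n in("scene","top"):
    im=cv2.imread(f"pics/{n}0.png").astype(np.float32); hh=cv2.cvtColor(im.astype(np.uint8),cv2.COLOR_BGR2HSV)
    acc=[]
    for o in np.arange(-20,21,1.):
        q=[proj(n,np.array([.5103,-.0967,.15])+u*a+x*o/1000) for a in np.arange(-.025,.03,.004)]
        m=np.array(q,np.float32)[None]; v=cv2.remap(im,m[...,0],m[...,1],1)[0].mean(0); acc.append((int(o),*v.astype(int)))
    print(n,acc)
E
```

```text
[-0.00185453 -0.00024711  0.        ]
[-1.23497164e-03  4.27015022e-05  0.00000000e+00]
scene [(-20, np.int64(85), np.int64(120), np.int64(163)), (-19, np.int64(85), np.int64(120), np.int64(163)), (-18, np.int64(84), np.int64(120), np.int64(162)), (-17, np.int64(84), np.int64(119), np.int64(161)), (-16, np.int64(83), np.int64(117), np.int64(160)), (-15, np.int64(81), np.int64(115), np.int64(158)), (-14, np.int64(81), np.int64(113), np.int64(158)), (-13, np.int64(81), np.int64(114), np.int64(163)), (-12, np.int64(83), np.int64(115), np.int64(171)), (-11, np.int64(85), np.int64(117), np.int64(178)), (-10, np.int64(86), np.int64(119), np.int64(184)), (-9, np.int64(87), np.int64(121), np.int64(189)), (-8, np.int64(89), np.int64(123), np.int64(193)), (-7, np.int64(90), np.int64(124), np.int64(195)), (-6, np.int64(91), np.int64(125), np.int64(197)), (-5, np.int64(91), np.int64(126), np.int64(198)), (-4, np.int64(92), np.int64(127), np.int64(198)), (-3, np.int64(92), np.int64(126), np.int64(198)), (-2, np.int64(91), np.int64(125), np.int64(197)), (-1, np.int64(89), np.int64(123), np.int64(1
[... 2408 characters left out ...]
)), (7, np.int64(97), np.int64(139), np.int64(225)), (8, np.int64(96), np.int64(136), np.int64(223)), (9, np.int64(94), np.int64(133), np.int64(221)), (10, np.int64(90), np.int64(129), np.int64(211)), (11, np.int64(87), np.int64(124), np.int64(201)), (12, np.int64(86), np.int64(124), np.int64(194)), (13, np.int64(87), np.int64(126), np.int64(188)), (14, np.int64(88), np.int64(129), np.int64(185)), (15, np.int64(92), np.int64(136), np.int64(190)), (16, np.int64(96), np.int64(142), np.int64(194)), (17, np.int64(96), np.int64(142), np.int64(195)), (18, np.int64(95), np.int64(141), np.int64(195)), (19, np.int64(95), np.int64(141), np.int64(195)), (20, np.int64(96), np.int64(141), np.int64(196))]
```

```bash
python3 -m jog '[[[-1,-0.003,0.0007,0.02,0],[-1,-0.006,0.0007,0.04,0],[-1,-0.006,0.0007,0.055,0],[-1,-0.006,0.0007,0.055,0]]]' 50 
python3 -m jog '[[[-1,0,0,0.003,0],[-1,0,0,0.006,0],[-1,0,0,0.009,0],[-1,0,0,0.011,0],[-1,0,0,0.011,0]]]' 50
python3 -m jog '[[[-1,0,0,0.002,0],[-1,0,0,0.004,0],[-1,0,0,0.004,0]]]' 50
```

```text
time: 7.05
tool_pos: [0.5124, -0.1062, 0.1833]
tool_rot: [-3.137, -0.002, 1.668]
contact_force: [0.4, -0.2, -0.5]
opening: 0.0416
grip_force: 50.0
time: 7.47
tool_pos: [0.5135, -0.1068, 0.1749]
tool_rot: [-3.141, 0.0, 1.667]
contact_force: [-2.2, 0.2, 2.1]
opening: 0.0415
grip_force: 50.0
time: 7.72
tool_pos: [0.5131, -0.1069, 0.1706]
tool_rot: [-3.14, 0.0, 1.667]
contact_force: [-4.7, -1.3, 5.2]
opening: 0.0417
grip_force: 50.0
```

```bash
python3 -m jog '[[[-1,0,-0.001,-0.001,0],[-1,0,-0.001,-0.001,0],[-1,0,-0.001,-0.001,0]]]' 50
```

```text
time: 7.97
tool_pos: [0.5126, -0.1069, 0.1718]
tool_rot: [-3.141, 0.0, 1.667]
contact_force: [-4.4, 0.2, 3.6]
opening: 0.0414
grip_force: 50.0
```

```bash
python3 -m jog '[[[-1,0,0,-0.004,0],[-1,0,0,-0.008,0],[-1,0,0,-0.008,0],[-1,0,0,-0.008,0]]]' 50
python3 -m jog '[[[-1,0,-0.001,0.004,0],[-1,0,-0.001,0.008,0],[-1,0,-0.001,0.008,0]]]' 50
python3 -m jog '[[[-1,0,0,0.002,0],[-1,0,0,0.002,0]]]' 50
python3 - <<'E'
from h import *
b=robot.read_camera('scene')[:,:,::-1]
cv2.imwrite('pics/p2.png',cv2.resize(b[110:190,260:340],(600,600),interpolation=2))
E
```

```text
time: 8.3
tool_pos: [0.5135, -0.107, 0.1801]
tool_rot: [3.14, 0.001, 1.667]
contact_force: [-0.4, -0.1, -1.1]
opening: 0.0417
grip_force: 50.0
time: 8.55
tool_pos: [0.5121, -0.1071, 0.1712]
tool_rot: [3.141, 0.0, 1.667]
contact_force: [1.1, -0.7, 4.0]
opening: 0.0417
grip_force: 50.0
time: 8.72
tool_pos: [0.5121, -0.1071, 0.1698]
tool_rot: [3.141, 0.0, 1.667]
contact_force: [0.4, 1.0, 4.8]
opening: 0.0412
grip_force: 50.0
```

View pics/p2.png

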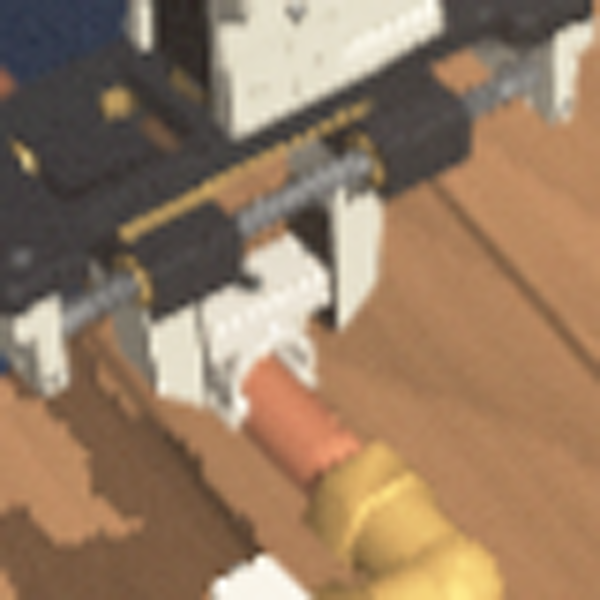

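The picture shows the clip's arms straddling the tube at about (265,375) in the crop, and the side force is now zero. Keep pushing.

```bash
python3 -m jog '[[[-1,0,0,0.002,0],[-1,0,0,0.004,0],[-1,0,0,0.006,0],[-1,0,0,0.006,0]]]' 50 |sed -n '1,2p;4p'
python3 -m jog '[[[-1,0,0,0.002,0],[-1,0,0,0.003,0],[-1,0,0,0.003,0]]]' 50|sed -n '1,2p;4p'
python3 -m jog '[[[-1,0,0,0.002,0],[-1,0,0,0.002,0]]]' 50|sed -n '1,2p;4p'
```

```text
time: 9.1
tool_pos: [0.5122, -0.1072, 0.1644]
contact_force: [-1.3, 0.2, 9.4]
time: 9.35
tool_pos: [0.5123, -0.1073, 0.1619]
contact_force: [-1.6, 1.0, 10.8]
time: 9.52
tool_pos: [0.5123, -0.1075, 0.16]
contact_force: [-2.0, 0.4, 12.1]
```

```bash
python3 -m jog '[[[-1,0,0,0.0015,0],[-1,0,0,0.0015,0]]]' 50|sed -n '1,2p;4p'
python3 -m jog '[[[-1,0,0,0.0015,0],[-1,0,0,0.0015,0]]]' 50|sed -n '1,2p;4p'
python3 -m jog '[[[-1,0,0,0.0015,0],[-1,0,0,0.0015,0]]]' 50|sed -n '1,2p;4p'
```

```text
time: 9.68
tool_pos: [0.5123, -0.1075, 0.1586]
contact_force: [-3.1, -0.4, 14.1]
time: 9.85
tool_pos: [0.5124, -0.1075, 0.1573]
contact_force: [-2.2, -0.3, 14.7]
time: 10.02
tool_pos: [0.5124, -0.1076, 0.156]
contact_force: [-2.9, -0.6, 15.6]
```

```bash
python3 -m jog '[[[-1,0,-0.0006,0.0015,0],[-1,0,-0.0006,0.0015,0]]]' 50|sed -n '1,2p;4p'
python3 -m jog '[[[-1,0,0,0.0015,0],[-1,0,0,0.0015,0]]]' 50|sed -n '1,2p;4p'
```

```text
time: 10.18
tool_pos: [0.5123, -0.1076, 0.1546]
contact_force: [-1.7, -0.1, 14.9]
time: 10.35
tool_pos: [0.5121, -0.1072, 0.1523]
contact_force: [0.1, 1.7, 8.3]
```

The push dropped from about 15 to 8 N, and the heights agree (clip origin ≈ tube axis), so it has snapped on. Ease the tube back up.

```bash
python3 -m jog '[[[-1,0,0,0,0],[-1,0,0,-0.002,0],[-1,0,0,-0.004,0],[-1,0,0,-0.006,0],[-1,0,0,-0.006,0]]]' 50|sed -n '1,2p;4p'
python3 -m jog '[[[-1,0,0,-0.002,0],[-1,0,0,-0.003,0],[-1,0,0,-0.003,0],[-1,0,0,-0.003,0]]]' 50|sed -n '1,4p'
```

```text
time: 10.77
tool_pos: [0.512, -0.1073, 0.1578]
contact_force: [4.7, -1.1, 3.7]
time: 11.1
tool_pos: [0.5119, -0.1072, 0.1602]
tool_rot: [3.14, 0.001, 1.667]
contact_force: [5.0, -1.1, 0.8]
```

```bash
python3 -m jog '[[[-1,0,0.0008,-0.0007,0],[-1,0,0.0008,-0.0007,0],[-1,0,0.0008,-0.0007,0]]]' 50|sed -n '1,4p'
python3 - <<'E'
from h import *
b=robot.read_camera('scene')[:,:,::-1]; cv2.imwrite('pics/s3.png',b)
cv2.imwrite('pics/p3.png',cv2.resize(b[110:190,260:340],(600,600),interpolation=2))
E
```

```text
time: 11.35
tool_pos: [0.512, -0.1071, 0.1607]
tool_rot: [-3.142, 0.0, 1.667]
contact_force: [3.8, -0.9, 0.1]
```

View pics/p3.png

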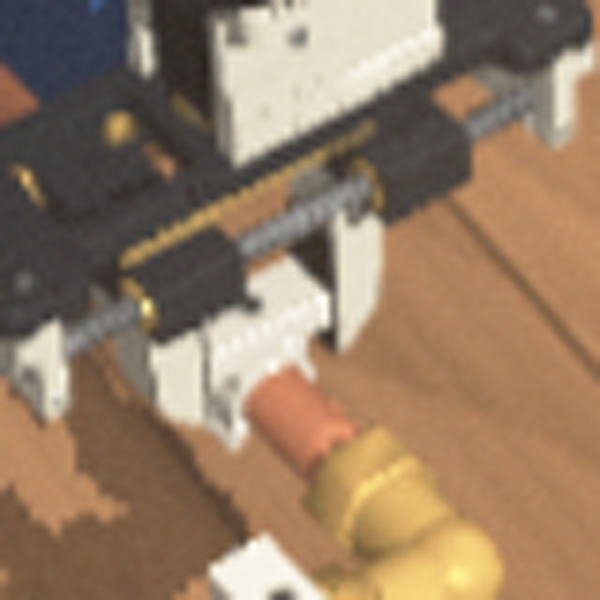

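The clip is home: the tube (290,390 in the crop) fills its bore and the base is level. Slide it along.

```bash
python3 -m jog '[[[-1,0.002,0.001,0,0],[-1,0.004,0.001,0,0],[-1,0.006,0.001,0,0],[-1,0.008,0.001,0,0],[-1,0.010,0.001,0,0]]]' 50|sed -n '1,4p'
python3 -m jog '[[[-1,0.002,0,0,0],[-1,0.004,0,0,0],[-1,0.006,0,0,0],[-1,0.008,0,0,0],[-1,0.010,0,0,0]]]' 50|sed -n '1,4p'
```

```text
time: 11.82
tool_pos: [0.5113, -0.0979, 0.1607]
tool_rot: [-3.14, 0.002, 1.667]
contact_force: [1.1, -5.4, 0.3]
time: 12.23
tool_pos: [0.5103, -0.0879, 0.1607]
tool_rot: [-3.14, 0.002, 1.667]
contact_force: [1.3, -6.9, 0.4]
```

```bash
python3 -m jog '[[[-1,0,0,0,0],[-1,0,0,0,0]]]' 50|sed -n '1,4p'
python3 -m jog '[[[-1,0.001,0,0,0],[-1,0.002,0,0,0],[-1,0.003,0,0,0],[-1,0.004,0,0,0],[-1,0.005,0,0,0]]]' 50|sed -n '1,4p'
python3 -m jog '[[[-1,0.001,0,0,0],[-1,0.002,0,0,0],[-1,0.003,0,0,0]]]' 50|sed -n '1,4p'
python3 - <<'E'
from h import *
b=robot.read_camera('scene')[:,:,::-1]; cv2.imwrite('pics/s4.png',b)
cv2.imwrite('pics/p4.png',cv2.resize(b[125:185,275:335],(600,600),interpolation=2))
E
```

```text
time: 12.4
tool_pos: [0.5103, -0.0872, 0.1606]
tool_rot: [-3.14, 0.0, 1.667]
contact_force: [0.3, -3.9, 0.4]
time: 12.82
tool_pos: [0.5099, -0.0822, 0.1607]
tool_rot: [-3.14, 0.0, 1.667]
contact_force: [-1.6, -5.6, 1.1]
time: 13.07
tool_pos: [0.5096, -0.079, 0.1606]
tool_rot: [-3.14, -0.0, 1.667]
contact_force: [-1.5, -5.1, -0.6]
```

View pics/p4.png

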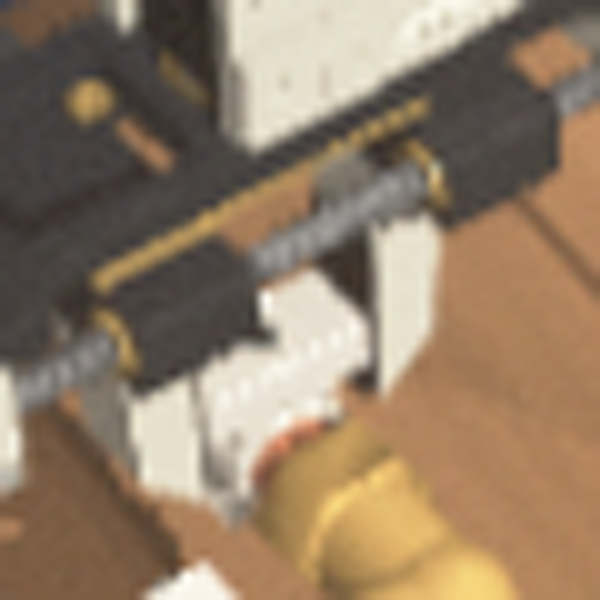

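A narrow strip of copper about (290,445) in the crop still shows between clip and nut, so some millimetres are left. I'll go on in small steps and watch Fy.

```bash
python3 -m jog '[[[-1,0.001,0,0,0],[-1,0.002,0,0,0],[-1,0.003,0,0,0]]]' 50|sed -n '1,2p;4p'
for i in 1; do python3 -m jog '[[[-1,0.0007,0,0,0],[-1,0.001,0,0,0]]]' 50|sed -n '2p;4p'; done
python3 -m jog '[[[-1,0.0007,0,0,0],[-1,0.001,0,0,0]]]' 50|sed -n '2p;4p'
```

```text
time: 13.37
tool_pos: [0.5094, -0.076, 0.1606]
contact_force: [-2.0, -6.1, -0.1]
tool_pos: [0.5093, -0.0751, 0.1607]
contact_force: [-2.8, -4.4, 1.1]
tool_pos: [0.5092, -0.074, 0.1606]
contact_force: [-1.1, -5.5, -0.3]
```

```bash
python3 -m jog '[[[-1,0.0005,0,0,0],[-1,0.001,0,0,0]]]' 50|sed -n '2p;4p'
python3 -m jog '[[[-1,0.0004,0,0,0],[-1,0.0008,0,0,0]]]' 50|sed -n '2p;4p'
```

```text
tool_pos: [0.5091, -0.0729, 0.1606]
contact_force: [-2.9, -4.4, 0.5]
tool_pos: [0.509, -0.0721, 0.1607]
contact_force: [-3.5, -2.7, 0.4]
```

```bash
python3 -m jog '[[[-1,0.0004,-0.0006,0,0],[-1,0.0008,-0.0006,0,0]]]' 50|sed -n '2p;4p'
python3 -m jog '[[[-1,0.0004,0,0,0],[-1,0.0008,0,0,0]]]' 50|sed -n '2p;4p'
```

```text
tool_pos: [0.5089, -0.0715, 0.1609]
contact_force: [-1.7, -2.6, -0.1]
tool_pos: [0.5088, -0.0705, 0.1609]
contact_force: [-2.4, -4.9, 0.5]
```

```bash
python3 - <<'E'
from h import *
b=robot.read_camera('scene')[:,:,::-1]; cv2.imwrite('pics/s5.png',b)
cv2.imwrite('pics/p5.png',cv2.resize(b[145:185,285:325],(600,600),interpolation=2))
E
```

View pics/p5.png

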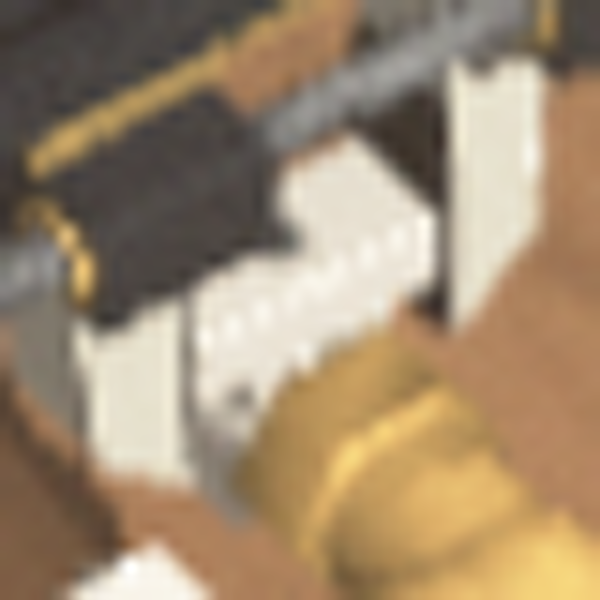

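No copper shows any more between clip and nut at about (290,390) in the crop, so it's near contact. I'll use 0.5 mm steps until Fy clearly rises.

```bash
python3 -m jog '[[[-1,0.0003,0,0,0],[-1,0.0005,0,0,0]]]' 50|sed -n '2p;4p'
python3 -m jog '[[[-1,0.0003,0,0,0],[-1,0.0005,0,0,0]]]' 50|sed -n '2p;4p'
```

```text
tool_pos: [0.5087, -0.07, 0.1608]
contact_force: [-1.9, -2.0, -0.4]
tool_pos: [0.5088, -0.0699, 0.1609]
contact_force: [-2.1, -4.7, 0.4]
```

```bash
python3 -m jog '[[[-1,0.0003,0,0,0],[-1,0.0005,0,0,0]]]' 50|sed -n '2p;4p'
python3 -m jog '[[[-1,0,0,0,0],[-1,0,0,0,0]]]' 50|sed -n '2p;4p'
```

```text
tool_pos: [0.5087, -0.0699, 0.1609]
contact_force: [-2.6, -7.0, 0.4]
tool_pos: [0.5088, -0.0699, 0.1609]
contact_force: [-2.5, -6.4, -0.6]
```

```bash
python3 -m jog '[[[-1,0.0003,0,0,0],[-1,0.0004,0,0,0],[-1,0.0004,0,0,0]]]' 50|sed -n '2p;4p'
```

```text
tool_pos: [0.5087, -0.0699, 0.161]
contact_force: [-3.1, -7.8, -0.8]
```

The hand stays at y = -0.0699 while the force climbs, so the clip is against the nut. I'll ease off, release and lift.

```bash
python3 -m jog '[[[-1,-0.0006,-0.0006,0,0],[-1,-0.0008,-0.0008,0,0],[-1,-0.0008,-0.0008,0,0]]]' 20
python3 -m jog '[[[-1,0,0,0,0],[0,0,0,0,0],[0.4,0,0,0,0],[0.5,0,0,0,0],[0.5,0,0,0,0]]]' 5
python3 -m jog '[[[0.6,0,0,0,0],[0.6,0,0,0,0],[0.6,0,0,-0.02,0],[0.6,0,0,-0.05,0],[0.6,0,0,-0.09,0]]]'
python3 -m jog '[[[0.6,-0.03,0,-0.02,0],[0.6,-0.07,0,-0.02,0],[0.6,-0.11,0,-0.02,0],[0.6,-0.15,0,-0.02,0],[0.6,-0.15,0,-0.02,0]]]'
python3 - <<'E'
from h import *
b=robot.read_camera('scene')[:,:,::-1]; a=robot.read_camera('top')[:,:,::-1]
cv2.imwrite('pics/p6.png',np.hstack([cv2.resize(b[135:215,265:345],(400,400),interpolation=2),cv2.resize(a[170:250,290:370],(400,400),interpolation=2)]))
E
```

```text
time: 15.58
tool_pos: [0.5087, -0.07, 0.1612]
tool_rot: [3.14, 0.001, 1.667]
contact_force: [1.5, -4.4, 0.1]
opening: 0.0419
grip_force: 20.0
time: 16.0
tool_pos: [0.5078, -0.0692, 0.1608]
tool_rot: [-3.141, -0.001, 1.667]
contact_force: [0.1, -0.4, 0.3]
opening: 0.0615
grip_force: 0.0
time: 16.42
tool_pos: [0.5065, -0.0692, 0.2497]
tool_rot: [-3.136, -0.002, 1.667]
contact_force: [0.5, -0.5, -0.9]
opening: 0.0735
grip_force: 0.0
time: 16.83
tool_pos: [0.5222, -0.2254, 0.2703]
tool_rot: [-3.141, 0.003, 1.662]
contact_force: [-1.1, -0.5, -0.9]
opening: 0.0734
grip_force: 0.0
```

View pics/p6.png

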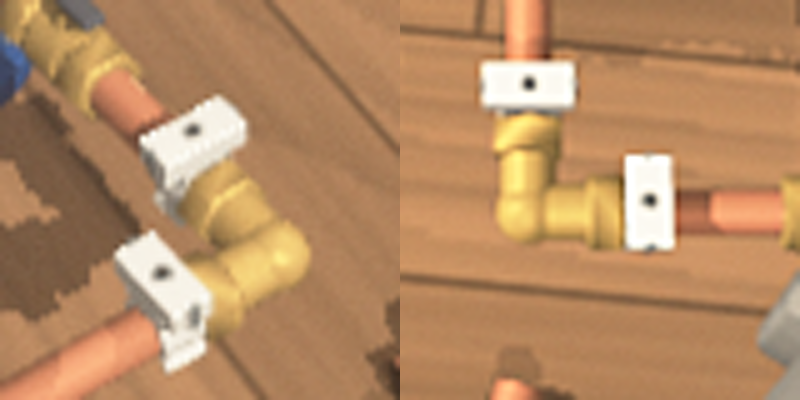

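The clip sits level and snug: its hole is at (193,130) in the scene crop and (650,200) in the top crop, touching the nut. The first clip's hole is still at top pixel (315.6,186.6), so the elbow hasn't moved.

```bash
python3 -m jog '[[[0.6,0,0,0,0],[0.6,0,0,0,0],[0.6,0,0,0,0]]]' >/dev/null; python3 -c "
from cell import robot
print(robot.hand_in())"
```

```text
the job is handed in; nothing more can be done
None
```

The clip is snapped fully home on the tube, slid snug against the elbow's nut and released; the elbow shows no movement in the last picture, and the job was handed in at about 17 s of the 58 s allowed (no verdict returned).

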